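Close the dust extractor's filter drawer with its stop button set

ROBOT

A 7-joint arm with a two-finger parallel gripper is mounted at the origin on the work surface. World frame = base frame: x ahead of the robot, y to its left, z up, the work surface at z = 0. Lengths are in m, angles in rad, forces in N, time in s.
With the tool pointing down it reaches from about 0.35 to 0.9 m from the base axis. Payload 7.2 kg.
Tool frame: the origin (TCP) lies midway between the tips of the shut fingers; the grasp point (between the pads) lies 19 mm behind it (ctrl.grasp_offset is the distance from the TCP to the grasp point, in m); z points along the fingers, y is the line along which they close (so a half turn about z gives the same grasp; the last joint's range is limited). The gripper opens to 88 mm and grips with 3 to 60 N. Pads are 20 mm wide; open, the fingers measure 115 mm over their backs; the gripper's body (75 mm by 178 mm) begins 61 mm behind the grasp point.
Start: joints at [1.22, 0.411, -0.013, 1.596, 0.006, 1.134, -0.082], TCP at [0.174, -0.6, 0.223] pointing down, gripper open.
Joint ranges: [-2.95, 2.95], [-0.29, 1.99], [-1.47, 1.44], [0.14, 2.54], [-1.03, 4.17], [0.13, 1.85], [-2.86, 2.86]. Speed limits (rad/s): [2.39, 2.39, 3.01, 3.01, 3.14, 3.14, 3.14].

INTERFACE

Orientations are given as a unit quaternion [x, y, z, w].
In Python, from workcell import status, eyes, job, ctrl gives the robot as it stands.
- The arm moves only by the tool play_rows, never from a script. Its argument "increments" is a list of rows, each a list of 3 entries, a list of its own where there are three numbers: the shift along the world's x, y, z in units of 25 mm (1.0 is 25 mm), then the turn, a rotation vector about the world's x, y, z in units of 10 degrees (1.0 is 10 degrees), then the opening, from -1 (shut) to 1 (fully open). A call has 1 to 12 rows; each row shifts and turns the commanded pose from where the row before left it; what a row does not reach is not made up. A row lasts 1/8 s, in which the tool goes at most 62.5 mm and 10.7 degrees, less where a joint would pass 70% of its speed; a pose out of reach is approached as far as the arm can. A call is refused whole if a number of a shift passes 1 or a number of a turn 1, either way. A call with a gripper value outside its range is refused whole. The fingers move at their own pace and stop on an object; "force" is the grip in N (left out, the last holds). Time passes only in rows, so rows that do not move let the fingers close. It gives the time, the measured TCP pose, the force, the opening and the grip force at its end, in the units of the state.
- status.get_state(): the state, without advancing time (a new reading comes with each control period).
- eyes.grab_frame(name): name is "side" or "top"; returns a dict with "pixels" (400x640x3 uint8, red, green, blue), "z_map" (400x640 float32, m along the optical axis (not along the pixel's ray), 0 where there is no reading), "K" (3x3 intrinsics, pixels), "world_to_cam" (4x4, takes a point from world to camera coordinates). Camera axes: x right, y up, looking along -z (the intrinsics and any distortion apply to the point x, -y, -z); pixel columns grow to the right and rows downward; lengths in m; the calibration is good to about 2 mm. A picture is of the moment at which its call begins.
- job.finish_job(): hands the job in; it is judged then, once.
The state is a dict: "time": time; "joints": joint angles; "qd": joint speeds; "tau": joint torques, N m; "tool_pos": TCP position; "orientation": TCP orientation; "wrist_force": force on the tool from outside, world axes, zero at the start; "moment": the same for the moment, N m; "grip_width": finger opening in m; "grasp_force": force on a finger pad.
Only numpy, scipy, OpenCV 4.12 (cv2) and the standard library are available. Lean on these libraries where they do the work, as an engineer would, in place of code of your own. Each camera call takes 0.05 s, during which the arm holds its last target. There are 200 camera calls.

TASK

The packing bench's dust extractor has its filter drawer open. First press the red mushroom stop down until it latches and stays down by itself; with it down, push the filter drawer fully home past its detent, steadily and without slamming it; then turn the red head clockwise to release it, and let go so that it pops back up. Do not knock over or shift the white tubes.

Things in the scene. Friction and masses are not known exactly. Their poses are not given: they have to be found in the camera images.
- extractor: White box-shaped dust extractor fixed to the bench, 260 deep (its x), 220 wide (its y), 140 mm high; origin: centre of its underside. Its front faces its own -x, towards the robot. The filter drawer slides out along its -x. Drawer: blue front panel 216 wide, 106 high, 14 mm thick, 27 to 133 mm above the bench, at x = -0.130 when closed; behind it a grey tray 200 mm long holds a white filter.
- filter_drawer (a joint): How far the drawer is open, in m: 0 fully home, up to 0.17. Slides with about 1 N friction, damping 14 N per m/s. A spring detent resists from about 24 mm open (slow push: about 10 N in all) to a crest at about 9 mm. Once within about 6 mm of home the detent draws it home and holds it against a hard stop; left further out it stays out or is pushed back to 24 mm.
- drawer_handle (a point): Middle of the drawer's steel bar handle, on the bar's axis, 35 mm in front of the blue panel, 107 mm above the bench. The bar lies across the drawer (the extractor's y), about 110 mm long, about 10 mm thick, and moves with the drawer. Push on it or on the panel. Axes parallel to the extractor's.
- stop_station: Yellow box 100 x 100 x 70 mm fixed to the bench, to the left or to the right of the extractor's drawer, with a large red mushroom stop on its top; origin at the centre of its underside.
- stop_top (a point): Centre of the top of the red mushroom head, on its vertical axis, moving with it: 119 mm above the bench when up, about 109 to 110 when latched, 105 at full stroke. The head is 56 mm in diameter, 27 mm tall, with upright sides to grip from above; its underside is 22 mm above the yellow box when up, about 12 when latched. White bars on top show its rotation.
- stop (a joint): How far the red head is pressed down, in m: 0 up, 0.014 at the bottom of the stroke. It takes about 6 to 8 N to pass the latch 4 to 6 mm down; press to 0.011 or to the bottom (10 N) to be sure. Let go, it then stays latched at about 0.0095. It is spring-loaded upwards (2 to 5 N).
- stop_turn (a joint): Rotation of the red head, clockwise seen from above, in rad: 0 at rest, end stop at 1.2. The latch lets go at roughly 0.5 to 0.7 (turn 0.8 to 0.9 to be sure). A weak spring turns the head back to 0. The head pops up as soon as nothing holds it down (a firm grip on it holds it down until the fingers open).
- tube0: White capped plastic tube, 52 mm across, 116 mm tall, loose, standing upright on the bench beside the extractor; leave it alone; origin at the centre of its underside.
- tube1: White capped plastic tube, 52 mm across, 116 mm tall, loose, standing upright on the bench beside the extractor; leave it alone; origin at the centre of its underside.
- tube2: White capped plastic tube, 52 mm across, 116 mm tall, loose, standing upright on the bench beside the extractor; leave it alone; origin at the centre of its underside.
- tube3: White capped plastic tube, 52 mm across, 116 mm tall, loose, standing upright on the bench beside the extractor; leave it alone; origin at the centre of its underside.
- tube_top: White capped plastic tube, 52 mm across, 116 mm tall, loose, standing upright on the middle or rear part of the extractor's top; leave it alone; origin at the centre of its underside.
There are look-alikes about, which are no part of the job. Several things have the shape of the stop_station; the one meant has the colours described above.

How it is judged:
By the outcome, as a careful person would: the job done as asked, in the order asked, and still so for the second after the job is handed in, with the robot touching nothing.
It also fails if it takes over 69 s, if anything falls off the work surface, if the arm or the gripper's body presses on something with over 40 N, if the wrist force passes 120 N, or if a joint passes its speed limit or range.

## Working session

There is one attempt and no reset: what is moved stays moved. The work goes in short steps, Python scripts to look and compute and a tool call to move; the robot and the scene stay as the last step left them, time stands still between calls to the robot, and variables do not carry over. Pictures are saved under pics/ and viewed, at most 10 in all, crops included, and the job is handed in when it is done.

Besides the shell and the picture viewer there is one more tool, called after "Call:" as name(argument=value, ...), one argument or row to a line, values as JSON. play_rows: Moves the arm, as the interface text tells. Its arguments: {"type":"object","properties":{"increments":{"type":"array","items":{"type":"array"}},"force":{"type":"number"}},"required":["increments"]}

```bash
mkdir -p pics
cat > h.py <<'E'
import numpy as np, cv2
from workcell import status, eyes, job, ctrl
def grab(n):
    f=eyes.grab_frame(n); return f
def pts(f):
    z=f["z_map"]; K=f["K"]; v,u=np.mgrid[0:z.shape[0],0:z.shape[1]]
    x=(u-K[0,2])/K[0,0]*z; y=(v-K[1,2])/K[1,1]*z
    P=np.stack([x,-y,-z,np.ones_like(z)],-1)
    return (P@np.linalg.inv(f["world_to_cam"]).T)[...,:3]
def save(f,n): cv2.imwrite("pics/"+n,f["pixels"][...,::-1])
E
python3 - <<'E'
from h import *
for n in("top","side"):
    f=grab(n); save(f,n+"0.png"); print(n,f["K"].tolist(),np.round(np.linalg.inv(f["world_to_cam"]),3).tolist(),[k for k in f], (f["z_map"]>0).mean())
print(status.get_state(),ctrl.grasp_offset)
E
```

```text
top [[486.1470227441063, 0.0, 313.77375411090094], [0.0, 486.1470227441063, 198.35833358718227], [0.0, 0.0, 1.0]] [[-0.028, 0.995, -0.098, 0.427], [-1.0, -0.028, 0.001, 0.019], [-0.002, 0.098, 0.995, 1.307], [0.0, 0.0, 0.0, 1.0]] ['pixels', 'z_map', 'K', 'world_to_cam'] 0.99591015625
side [[480.731648649703, 0.0, 322.37546995857235], [0.0, 480.731648649703, 211.01846735358183], [0.0, 0.0, 1.0]] [[-0.841, 0.381, -0.385, 0.145], [-0.541, -0.6, 0.589, 0.64], [-0.007, 0.703, 0.711, 0.884], [0.0, 0.0, 0.0, 1.0]] ['pixels', 'z_map', 'K', 'world_to_cam'] 0.9960625
{'time': 0.1, 'joints': array([ 1.21980254,  0.41183556, -0.01268195,  1.59693957,  0.00558723,
        1.13431634, -0.08221091]), 'qd': array([-0.00116842, -0.00149793,  0.00102861, -0.00178017,  0.00094346,
       -0.00090386,  0.00103104]), 'tau': array([ 2.18443638e-03, -5.89099252e+01,  6.43945299e-01, -2.91712260e+01,
       -5.36748581e-02,  1.44455151e-02,  8.79292952e-05]), 'tool_pos': array([ 0.17422283, -0.59975348,  0.22189209]), 'orientation': array([ 9.90021232e-01,  1.40916379e-01, -1.54221416e-04, -7.15249319e-04]), 'wrist_force': array([-0.32068857, -0.03157392, -0.0713567 ]), 'moment': array([-0.04593446, -0.06458026,  0.07282525]), 'grasp_force': 0.0, 'grip_width': 0.08767399635062607} 0.0187
```

View pics/top0.png

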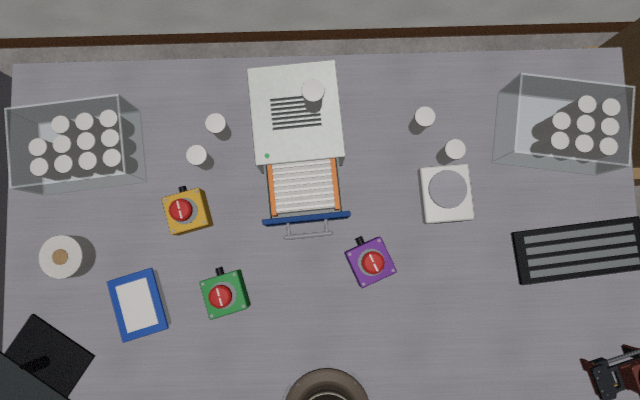

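View pics/side0.png

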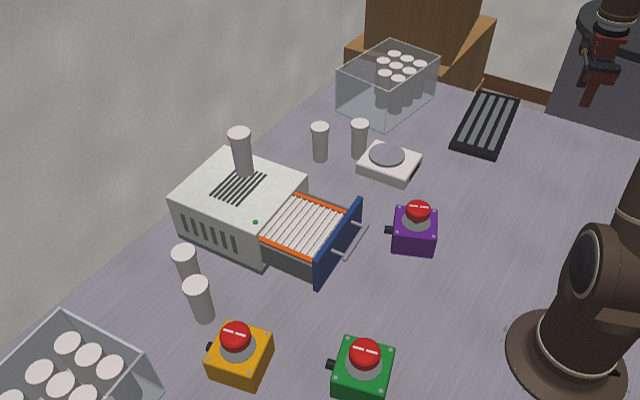

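The top view shows the yellow station with its red head at about (180,210), the drawer panel at (307,217) and the handle at (308,235). The green and purple stations are decoys. In the side view the yellow station is at (240,350), with two tubes behind it.

```bash
cat >> h.py <<'E'
def mask(f,kind):
    h=cv2.cvtColor(f["pixels"],cv2.COLOR_RGB2HSV); H,S,V=h[...,0],h[...,1],h[...,2]
    if kind=="red": return (((H<6)|(H>172))&(S>150)&(V>70))
    if kind=="blue": return (H>100)&(H<125)&(S>130)&(V>40)
    if kind=="yellow": return (H>15)&(H<30)&(S>130)&(V>90)
def win(m,u0,u1,v0,v1):
    o=np.zeros_like(m); o[v0:v1,u0:u1]=m[v0:v1,u0:u1]; return o
E
python3 - <<'E'
from h import *
W={"top":((160,215,185,238),(255,355,205,230)),"side":((200,280,315,392),(305,368,190,295))}
rays={}
for n in W:
    f=grab(n);P=pts(f);a,b=W[n]
    r=P[win(mask(f,"red"),*a)]; zt=np.percentile(r[:,2],95)
    t=r[r[:,2]>zt-.006]
    (cx,cy),rad=cv2.minEnclosingCircle(t[:,:2].astype(np.float32))
    print(n,"head top z",zt,"mean",t.mean(0),"circ",cx,cy,rad,"all med",np.median(r,0),len(r))
    y=P[win(mask(f,"yellow"),*a)]; y=y[(y[:,2]>.06)&(y[:,2]<.08)]
    print(" box top",cv2.minAreaRect(y[:,:2].astype(np.float32)),np.median(y[:,2]))
    bl=P[win(mask(f,"blue"),*b)]; print(" panel",cv2.minAreaRect(bl[:,:2].astype(np.float32)),bl[:,2].min(),bl[:,2].max())
    c=cv2.minAreaRect(bl[:,:2].astype(np.float32))
    # white extractor top
    e=P[(P[...,2]>.134)&(P[...,2]<.147)&(P[...,0]>.55)&(abs(P[...,1])<.25)]
    e=e[e[:,0]>c[0][0]+.1]
    print(" extr",cv2.minAreaRect(e[:,:2].astype(np.float32)),len(e))
    # handle: points in front of the panel at height .09-.12
    h=P[(P[...,2]>.095)&(P[...,2]<.125)&(P[...,0]>c[0][0]-.08)&(P[...,0]<c[0][0]-.02)&(abs(P[...,1]-c[0][1])<.08)]
    print(" handle",len(h),h.mean(0),cv2.minAreaRect(h[:,:2].astype(np.float32)))
    # tubes: tall points round the station
    q=P[(P[...,2]>.108)&(P[...,2]<.125)&(P[...,0]>.45)&(P[...,0]<.9)&(P[...,1]>.15)&(P[...,1]<.42)]
    m=(((P[...,2]>.112)&(P[...,2]<.122)&(P[...,0]>.45)&(P[...,0]<.95)&(P[...,1]>.12)&(P[...,1]<.42))*255).astype(np.uint8)
    k,l,s,_=cv2.connectedComponentsWithStats(m)
    for i in range(1,k):
        if s[i,4]>40: print(" tall",np.round(P[l==i].mean(0),3),s[i,4])
E
```

```text
top head top z 0.12066027868042235 mean [0.52532339 0.34467615 0.12746819] circ 0.48267272114753723 0.19381596148014069 0.18394851684570312 all med [0.52722638 0.3433305  0.11657788] 327
 box top ((0.5272384881973267, 0.3486699163913727), (0.10022654384374619, 0.09833678603172302), 14.423500061035156) 0.06894409556036751
 panel ((0.4648554027080536, 0.03546959161758423), (0.07760510593652725, 0.2101842612028122), 4.045288562774658) 0.08581711518960011 1.306655283051645
 extr ((0.7583065032958984, 0.058044638484716415), (0.2470814436674118, 0.22026322782039642), 4.229815483093262) 8046
 handle 0 [nan nan nan] ((0.0, 0.0), (0.0, 0.0), 0.0)
 tall [0.742 0.26  0.116] 302
 tall [0.662 0.308 0.116] 306
 tall [0.526 0.349 0.117] 363
side head top z 0.11971980077256668 mean [0.52250686 0.35315418 0.12010377] circ 0.34798356890678406 0.4894941747188568 0.2531321048736572 all med [0.52135642 0.35627581 0.1168313 ] 673
 box top ((0.5259924530982971, 0.35051414370536804), (0.1009405255317688, 0.10086403042078018), 14.156219482421875) 0.06928018350967724
 panel ((0.3638092875480652, 0.30566221475601196), (0.08916254341602325, 0.7949581742286682), 26.78884506225586) 0.035296638204491915 0.8835941911974845
 extr ((0.9879791736602783, -0.0011960268020629883), (0.7210338115692139, 0.4975433349609375), 0.3863343596458435) 7305
 handle 861 [0.31012114 0.25878865 0.11517044] ((0.3120068609714508, 0.254714697599411), (0.05502387508749962, 0.05432966351509094), 7.098910808563232)
 tall [0.74  0.167 0.117] 257
 tall [0.74  0.262 0.115] 386
 tall [0.661 0.309 0.115] 458
 tall [0.524 0.352 0.117] 657<stdin>:20: RuntimeWarning: Mean of empty slice.
  ret = um.true_divide(
```

```bash
cat > m.py <<'E'
from h import *
def drawer(n,b):
    f=grab(n);P=pts(f);P[f["z_map"]<=0]=9
    bl=P[win(mask(f,"blue"),*b)]; bl=bl[(bl[:,2]>.125)&(bl[:,2]<.142)]
    r=cv2.minAreaRect(bl[:,:2].astype(np.float32)); c=r[0]
    print(n,"paneltop",r,len(bl),np.median(bl[:,2]))
    h=P[(P[...,2]>.09)&(P[...,2]<.125)&(P[...,0]>c[0]-.07)&(P[...,0]<c[0]-.025)&(abs(P[...,1]-c[1])<.08)]
    if len(h): print(" handle",len(h),h.mean(0),cv2.minAreaRect(h[:,:2].astype(np.float32)))
    m=((P[...,2]>.133)&(P[...,2]<.147)&(P[...,0]>.6)&(P[...,0]<.95)&(abs(P[...,1]-.05)<.16))
    e=P[m]; print(" extr",cv2.minAreaRect(e[:,:2].astype(np.float32)),np.median(e[:,2]))
    t=P[(P[...,2]>.245)&(P[...,2]<.265)&(P[...,0]>.6)&(P[...,0]<.95)&(abs(P[...,1])<.2)]
    if len(t): print(" tubetop",t.mean(0))
E
python3 - <<'E'
from m import *
drawer("top",(255,355,205,230)); drawer("side",(305,368,190,295))
E
```

```text
top paneltop ((0.49707064032554626, 0.03766059875488281), (0.013408751226961613, 0.20969176292419434), 4.209324836730957) 476 0.13198640126987504
 handle 241 [0.45664722 0.0370703  0.11050333] ((0.45921140909194946, 0.03579375892877579), (0.11612061411142349, 0.024603113532066345), 89.87181854248047)
 extr ((0.7577435970306396, 0.0581551156938076), (0.24744845926761627, 0.22027944028377533), 4.143645763397217) 0.13958022576974993
 tubetop [0.77165737 0.01454438 0.25495283]
side paneltop ((0.49709320068359375, 0.03909238427877426), (0.012926634401082993, 0.21324805915355682), 4.2699809074401855) 387 0.132481726566412
 handle 274 [0.45509671 0.04236101 0.11037292] ((0.4584174156188965, 0.03724166750907898), (0.0264595877379179, 0.11967772245407104), 0.16187959909439087)
 extr ((0.7569870352745056, 0.05846398323774338), (0.2481483668088913, 0.2239607870578766), 4.128442764282227) 0.13961629493618138
 tubetop [0.76846752 0.01832776 0.25411287]
```

Call:
play_rows(
  increments=[
    [[1,0.73,0.3],[0,0,0],-1],
    [[1,0.73,0.3],[0,0,0],-1],
    [[1,0.73,0.3],[0,0,0],-1],
    [[1,0.73,0.3],[0,0,0],-1],
    [[1,0.73,0.3],[0,0,0],-1],
    [[1,0.73,0.3],[0,0,0],-1],
    [[1,0.73,0.3],[0,0,0],-1],
    [[1,0.73,0.3],[0,0,0],-1],
    [[1,0.73,0.3],[0,0,0],-1],
    [[1,0.73,0.3],[0,0,0],-1],
    [[1,0.73,0.3],[0,0,0],-1],
  ],
  force=20,
)

```text
time: 1.68
tool_pos: [0.4501, -0.3988, 0.3054]
orientation: [0.99, 0.141, -0.0, 0.0]
wrist_force: [0.5, -1.2, 0.4]
grip_width: 0.0003
grasp_force: 0.0
```

Call:
play_rows(
  increments=[
    [[0.25,1,0],[0,0,0],-1],
    [[0.25,1,0],[0,0,0],-1],
    [[0.25,1,0],[0,0,0],-1],
    [[0.25,1,0],[0,0,0],-1],
    [[0.25,1,0],[0,0,0],-1],
    [[0.25,1,0],[0,0,0],-1],
    [[0.25,1,0],[0,0,0],-1],
    [[0.25,1,0],[0,0,0],-1],
    [[0.25,1,0],[0,0,0],-1],
    [[0.25,1,0],[0,0,0],-1],
    [[0.25,1,0],[0,0,0],-1],
    [[0.25,1,0],[0,0,0],-1],
  ],
)

```text
time: 3.18
tool_pos: [0.5245, -0.0986, 0.3052]
orientation: [0.99, 0.141, 0.0, 0.0]
wrist_force: [0.4, 0.2, -0.0]
grip_width: 0.0003
grasp_force: 0.0
```

Call:
play_rows(
  increments=[
    [[0.25,1,0],[0,0,0],-1],
    [[0.25,1,0],[0,0,0],-1],
    [[0.25,1,0],[0,0,0],-1],
    [[0.25,1,0],[0,0,0],-1],
    [[0,1,0],[0,0,0],-1],
    [[0,1,0],[0,0,0],-1],
    [[0,1,0],[0,0,0],-1],
    [[0,1,0],[0,0,0],-1],
    [[0,1,0],[0,0,0],-1],
    [[0,1,0],[0,0,0],-1],
    [[0,1,0],[0,0,0],-1],
    [[0,1,0],[0,0,0],-1],
  ],
)

```text
time: 4.68
tool_pos: [0.5493, 0.2012, 0.3051]
orientation: [0.99, 0.141, -0.0, 0.0]
wrist_force: [0.3, -0.3, -0.3]
grip_width: 0.0004
grasp_force: 0.0
```

Call:
play_rows(
  increments=[
    [[-0.16,1,-0.2],[0,0,0],-1],
    [[-0.16,1,-0.4],[0,0,0],-1],
    [[-0.16,1,-0.6],[0,0,0],-1],
    [[-0.16,1,-0.8],[0,0,0],-1],
    [[-0.16,1,-1],[0,0,0],-1],
    [[-0.16,1,-1],[0,0,0],-1],
    [[0,0,0],[0,0,0],-1],
    [[0,0,0],[0,0,0],-1],
  ],
)

```text
time: 5.68
tool_pos: [0.526, 0.3499, 0.2057]
orientation: [0.99, 0.141, 0.0, 0.0]
wrist_force: [0.1, -0.1, 0.3]
grip_width: 0.0005
grasp_force: 0.0
```

Call:
play_rows(
  increments=[
    [[0,0,-0.8],[0,0,0],-1],
    [[0,0,-0.8],[0,0,0],-1],
    [[0,0,-0.8],[0,0,0],-1],
    [[0,0,-0.6],[0,0,0],-1],
    [[0,0,-0.2],[0,0,0],-1],
    [[0,0,-0.2],[0,0,0],-1],
    [[0,0,-0.2],[0,0,0],-1],
    [[0,0,-0.2],[0,0,0],-1],
    [[0,0,-0.2],[0,0,0],-1],
    [[0,0,0],[0,0,0],-1],
    [[0,0,0],[0,0,0],-1],
  ],
)

```text
time: 7.05
tool_pos: [0.5256, 0.3509, 0.1055]
orientation: [0.99, 0.141, 0.0, -0.0]
wrist_force: [-0.3, 0.1, 3.0]
grip_width: 0.0004
grasp_force: 2.0
```

Call:
play_rows(
  increments=[
    [[0,0,0.4],[0,0,0],-1],
    [[0,0,0.8],[0,0,0],-1],
    [[0,0,1],[0,0,0],-1],
    [[0,0,1],[0,0,0],-1],
    [[-0.4,-1,0.6],[0,0,-0.2],-1],
    [[-0.4,-1,0],[0,0,-0.2],-1],
    [[-0.4,-1,0],[0,0,-0.2],-1],
    [[-0.4,-1,0],[0,0,-0.2],-1],
    [[-0.4,-1,0],[0,0,-0.2],-1],
    [[-0.4,-1,0],[0,0,-0.2],-1],
    [[-0.4,-1,0],[0,0,0],-1],
  ],
)

```text
time: 8.43
tool_pos: [0.4551, 0.1749, 0.2014]
orientation: [0.999, 0.036, 0.001, -0.0]
wrist_force: [0.7, 0.4, 0.1]
grip_width: 0.0003
grasp_force: 0.0
```

Call:
play_rows(
  increments=[
    [[-0.4,-1,0],[0,0,0],-1],
    [[-0.4,-1,0],[0,0,0],-1],
    [[-0.4,-1,0],[0,0,0],-1],
    [[-0.4,-1,0],[0,0,0],-1],
    [[-0.4,-1,0],[0,0,0],-1],
    [[-0.4,-0.8,0],[0,0,0],-1],
    [[0,0,0],[0,0,0],-1],
  ],
)

```text
time: 9.3
tool_pos: [0.3951, 0.0295, 0.2011]
orientation: [0.999, 0.036, 0.001, 0.0]
wrist_force: [-0.1, 0.6, -0.0]
grip_width: 0.0006
grasp_force: 0.0
```

```bash
cat > s.py <<'E'
from h import *
W={"top":(155,220,180,240),"side":(195,285,300,395)}
def stop():
  for n in W:
    f=grab(n);P=pts(f);P[f["z_map"]<=0]=9
    m=win(mask(f,"red"),*W[n]); r=P[m]; t=r[(r[:,2]>.09)&(r[:,2]<.135)]
    w=np.percentile(t[:,2],[50,70,90]); 
    g=win((f["pixels"].min(-1)>150),*W[n]); q=P[g]; q=q[(np.hypot(q[:,0]-.526,q[:,1]-.35)<.025)&(q[:,2]>.09)]
    r_=cv2.minAreaRect(q[:,:2].astype(np.float32)) if len(q)>5 else None
    d=q[:,:2]-q[:,:2].mean(0); v=np.linalg.svd(d)[2][0] if len(q)>5 else np.zeros(2)
    print(n,"z pct",w,"mean",t.mean(0),"bar",len(q),q.mean(0),"angle",np.degrees(np.arctan2(v[1],v[0])))
E
python3 - <<'E'
from s import *; from m import drawer
stop(); print(status.get_state()["tool_pos"]); drawer("side",(305,368,190,295))
E
```

```text
top z pct [0.10652322 0.10810198 0.11005056] mean [0.52656334 0.34601005 0.10613967] bar 22 [0.5269653  0.34937452 0.10852464] angle -165.13892959003417
side z pct [0.10699534 0.1081482  0.10945369] mean [0.52202263 0.35377236 0.10588749] bar 50 [0.52722348 0.34914316 0.10916574] angle -165.78820658173035
[0.3959027  0.03112819 0.20099631]
side paneltop ((0.49611538648605347, 0.05341656133532524), (0.013002270832657814, 0.18688835203647614), 4.002401351928711) 340 0.13234041774363342
 handle 269 [0.45491458 0.04227883 0.11042064] ((0.45842596888542175, 0.03674432635307312), (0.025015583261847496, 0.11876171082258224), 0.06757715344429016)
 extr ((0.7573491930961609, 0.05890164151787758), (0.24970106780529022, 0.2229030281305313), 4.2226457595825195) 0.13960324522793804
 tubetop [0.76858836 0.01833142 0.25411309]
```

Call:
play_rows(
  increments=[
    [[0,0,-0.8],[0,0,0],-1],
    [[0,0,-0.8],[0,0,0],-1],
    [[0,0,-0.8],[0,0,0],-1],
    [[0,0,-0.8],[0,0,0],-1],
    [[0,0,-0.8],[0,0,0],-1],
    [[0,0,-0.6],[0,0,0],-1],
    [[0.5,0.04,0],[0,0,0],-1],
    [[0.5,0.04,0],[0,0,0],-1],
    [[0.3,0.02,0],[0,0,0],-1],
    [[0.2,0.015,0],[0,0,0],-1],
    [[0.2,0.015,0],[0,0,0],-1],
    [[0.2,0.015,0],[0,0,0],-1],
  ],
)

```text
time: 10.95
tool_pos: [0.4427, 0.0341, 0.0852]
orientation: [0.999, 0.037, -0.0, 0.0]
wrist_force: [-1.3, -0.1, 0.2]
grip_width: 0.0003
grasp_force: 0.7
```

Call:
play_rows(
  increments=[
    [[0.25,0.018,0],[0,0,0],-1],
    [[0.3,0.022,0],[0,0,0],-1],
    [[0.3,0.022,0],[0,0,0],-1],
    [[0.3,0.022,0],[0,0,0],-1],
    [[0.3,0.022,0],[0,0,0],-1],
    [[0.3,0.022,0],[0,0,0],-1],
    [[0.3,0.022,0],[0,0,0],-1],
    [[0.3,0.022,0],[0,0,0],-1],
    [[0.3,0.022,0],[0,0,0],-1],
    [[0.3,0.022,0],[0,0,0],-1],
    [[0.25,0.018,0],[0,0,0],-1],
    [[0.2,0.015,0],[0,0,0],-1],
  ],
)

```text
time: 12.45
tool_pos: [0.5283, 0.0405, 0.0851]
orientation: [0.999, 0.037, 0.0, -0.0]
wrist_force: [-2.0, 0.1, 0.4]
grip_width: 0.0006
grasp_force: 0.7
```

Call:
play_rows(
  increments=[
    [[0.2,0.015,0],[0,0,0],-1],
    [[0.2,0.015,0],[0,0,0],-1],
    [[0.2,0.015,0],[0,0,0],-1],
    [[0.2,0.015,0],[0,0,0],-1],
  ],
)

```text
time: 12.95
tool_pos: [0.5479, 0.0419, 0.0851]
orientation: [0.999, 0.037, -0.0, 0.0]
wrist_force: [-8.7, -0.7, 4.7]
grip_width: 0.0004
grasp_force: 4.4
```

Call:
play_rows(
  increments=[
    [[0.12,0.009,0],[0,0,0],-1],
    [[0.12,0.009,0],[0,0,0],-1],
    [[0.12,0.009,0],[0,0,0],-1],
  ],
)

```text
time: 13.32
tool_pos: [0.5554, 0.0425, 0.0849]
orientation: [0.999, 0.037, -0.002, 0.0]
wrist_force: [-6.6, 0.0, 3.8]
grip_width: 0.0005
grasp_force: 3.0
```

Call:
play_rows(
  increments=[
    [[0.12,0.009,0],[0,0,0],-1],
    [[0.12,0.009,0],[0,0,0],-1],
  ],
)

```text
time: 13.58
tool_pos: [0.5628, 0.043, 0.085]
orientation: [0.999, 0.037, -0.0, 0.0]
wrist_force: [-1.7, -0.5, -0.7]
grip_width: 0.0006
grasp_force: 0.9
```

Call:
play_rows(
  increments=[
    [[0.08,0.006,0],[0,0,0],-1],
    [[0.08,0.006,0],[0,0,0],-1],
    [[0.08,0.006,0],[0,0,0],-1],
    [[0,0,0],[0,0,0],-1],
  ],
)

```text
time: 14.08
tool_pos: [0.5693, 0.0435, 0.0852]
orientation: [0.999, 0.037, 0.0, -0.0]
wrist_force: [-0.4, -0.7, -0.2]
grip_width: 0.0003
grasp_force: 0.0
```

Run:
```python
from m import drawer; from h import *
drawer("side",(305,420,140,295)); s=status.get_state(); print(s["tool_pos"],s["wrist_force"])
```

```text
side paneltop ((0.0, 0.0), (0.0, 0.0), 0.0) 0 nan
 handle 235 [-0.04232001  0.05344161  0.10797047] ((-0.04699774459004402, 0.04771774262189865), (0.05688059702515602, 0.007556315045803785), 42.98627853393555)
 extr ((0.7506952285766602, 0.05829159542918205), (0.2601940631866455, 0.2222902923822403), 4.202758312225342) 0.13959666322696546
 tubetop [0.76837205 0.01851173 0.25416376]
[0.56906977 0.04349524 0.08520084] [-0.47275277 -0.39530113 -0.77051734]
  return _methods._mean(a, axis=axis, dtype=dtype,
  ret = ret.dtype.type(ret / rcount)
```

Call:
play_rows(
  increments=[
    [[0.06,0.004,0],[0,0,0],-1],
    [[0.06,0.004,0],[0,0,0],-1],
    [[0.04,0.003,0],[0,0,0],-1],
    [[0,0,0],[0,0,0],-1],
  ],
)

```text
time: 14.62
tool_pos: [0.5712, 0.0436, 0.0849]
orientation: [0.999, 0.037, -0.002, 0.0]
wrist_force: [-6.5, -0.4, 4.2]
grip_width: 0.0003
grasp_force: 3.2
```

Run:
```python
from m import drawer; from h import *
drawer("side",(220,420,140,295)); drawer("top",(240,360,140,230)); s=status.get_state(); print(s["tool_pos"],s["wrist_force"])
```

```text
side paneltop ((0.6227605938911438, 0.12408250570297241), (0.012342821806669235, 0.06248568743467331), 5.4629998207092285) 109 0.13238185740797004
 handle 149 [0.57283361 0.0710106  0.10775752] ((0.5771192908287048, 0.07285916805267334), (0.06537557393312454, 0.023655453696846962), 68.39387512207031)
 extr ((0.7508184909820557, 0.05763983726501465), (0.2603713274002075, 0.22325961291790009), 4.2958292961120605) 0.1395821000558537
 tubetop [0.76727313 0.01875197 0.2540999 ]
top paneltop ((0.6276077628135681, 0.04791618883609772), (0.013892793096601963, 0.20945429801940918), 3.8936524391174316) 121 0.13192891551817643
 extr ((0.7511370182037354, 0.05750453472137451), (0.26122787594795227, 0.22000670433044434), 4.2929205894470215) 0.13960950780957648
 tubetop [0.77165488 0.01452221 0.25502451]
[0.57125042 0.04363377 0.08492029] [-6.18469481 -0.15751226  3.88040837]
```

Call:
play_rows(
  increments=[
    [[-0.3,-0.02,0],[0,0,0],-1],
    [[-0.7,-0.05,0],[0,0,0],-1],
    [[-0.8,-0.06,0],[0,0,0],-1],
    [[0,0,1],[0,0,0],-1],
    [[0,0,1],[0,0,0],-1],
    [[0,0,1],[0,0,0],-1],
    [[0,0,1],[0,0,0],-1],
    [[0,0,0.8],[0,0,0],-1],
    [[0,1,0],[0,0,0.4],-1],
    [[0,1,0],[0,0,0.4],-1],
    [[0,1,0],[0,0,0.4],-1],
    [[0,1,0],[0,0,0.4],-1],
  ],
)

```text
time: 16.23
tool_pos: [0.5274, 0.1429, 0.2045]
orientation: [0.984, 0.178, -0.001, -0.0]
wrist_force: [-0.1, 0.6, -0.2]
grip_width: 0.0007
grasp_force: 0.0
```

Call:
play_rows(
  increments=[
    [[0,1,0],[0,0,0.4],-1],
    [[0,1,0],[0,0,0.4],1],
    [[0,1,0],[0,0,0.4],1],
    [[0,1,0],[0,0,0.4],1],
    [[0,1,0],[0,0,0.4],1],
    [[0,1,0],[0,0,0.4],1],
    [[0,1,0],[0,0,0.4],1],
    [[0,1,0],[0,0,0.1],1],
    [[0,0.4,0],[0,0,0],1],
    [[0,0,0],[0,0,0],1],
    [[0,0,0],[0,0,0],1],
  ],
)

```text
time: 17.6
tool_pos: [0.5283, 0.3495, 0.2051]
orientation: [0.909, 0.416, -0.0, 0.0]
wrist_force: [-0.2, -0.0, 0.9]
grip_width: 0.0878
grasp_force: 0.0
```

Call:
play_rows(
  increments=[
    [[-0.06,0,-0.8],[0,0,0],1],
    [[0,0,-0.8],[0,0,0],1],
    [[0,0,-0.8],[0,0,0],1],
    [[0,0,-0.8],[0,0,0],1],
    [[0,0,-0.7],[0,0,0],1],
    [[0,0,-0.5],[0,0,0],1],
    [[0,0,-0.3],[0,0,0],1],
    [[0,0,0],[0,0,0],1],
  ],
)

```text
time: 18.6
tool_pos: [0.5263, 0.3505, 0.0873]
orientation: [0.909, 0.416, -0.0, 0.0]
wrist_force: [-0.4, 1.0, 0.1]
grip_width: 0.0882
grasp_force: 0.0
```

Call:
play_rows(
  increments=[
    [[0,0,0],[0,0,0],0],
    [[0,0,0],[0,0,0],0],
    [[0,0,0],[0,0,0],0],
    [[0,0,0],[0,0,0],-0.5],
    [[0,0,0],[0,0,0],-0.5],
    [[0,0,0],[0,0,0],-0.5],
    [[0,0,0],[0,0,0],-0.5],
  ],
  force=15,
)

```text
time: 19.48
tool_pos: [0.5271, 0.35, 0.0878]
orientation: [0.909, 0.416, 0.0, 0.0]
wrist_force: [4.0, -3.1, 1.4]
grip_width: 0.0545
grasp_force: 15.0
```

Call:
play_rows(
  increments=[
    [[0.03,-0.02,0],[0,0,-0.5],-0.5],
    [[0,0,0],[0,0,-0.5],-0.5],
    [[0,0,0],[0,0,-0.5],-0.5],
    [[0,0,0],[0,0,-0.5],-0.5],
    [[0,0,0],[0,0,-0.5],-0.5],
    [[0,0,0],[0,0,-0.5],-0.5],
    [[0,0,0],[0,0,-0.5],-0.5],
    [[0,0,0],[0,0,-0.5],-0.5],
    [[0,0,0],[0,0,-0.5],-0.5],
    [[0,0,0],[0,0,-0.5],-0.5],
    [[0,0,0],[0,0,-0.2],-0.5],
    [[0,0,0],[0,0,0],-0.5],
  ],
)

```text
time: 20.98
tool_pos: [0.5272, 0.3505, 0.0879]
orientation: [1.0, -0.024, 0.0, -0.0]
wrist_force: [1.5, -1.2, 3.4]
grip_width: 0.0547
grasp_force: 15.0
```

Run:
```python
from h import *
f=grab("side"); cv2.imwrite("pics/turn.png",cv2.resize(f["pixels"][240:400,140:380,::-1],None,fx=3,fy=3))
s=status.get_state(); print(s["tool_pos"],s["wrist_force"],s["moment"],s["orientation"])
```

```text
[0.52716048 0.35045308 0.08790376] [ 1.93831295 -1.37384688  3.6054706 ] [-0.0783715  -0.42440031  0.0483071 ] [ 9.99721150e-01 -2.36115506e-02  1.73193029e-04 -2.93913860e-04]
```

View pics/turn.png

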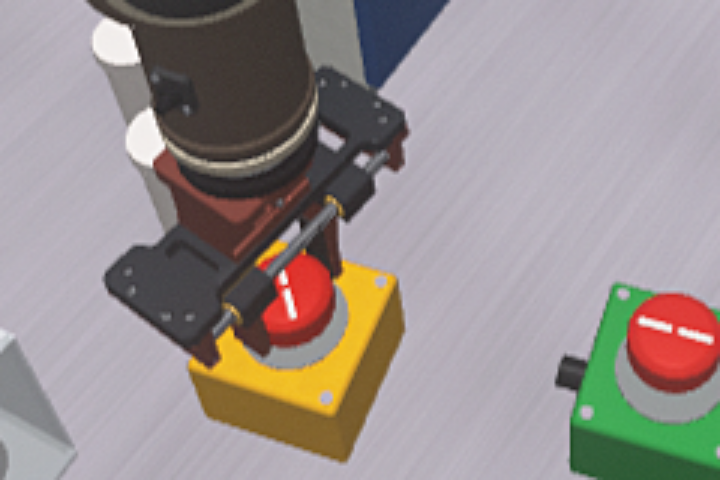

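The crop shows the head at about (300,297) turned with the fingers, its white bars now pointing almost straight down the picture. The wrist feels about 3.5 N upward, so the latch has let go. I'll open the fingers and rise.

Call:
play_rows(
  increments=[
    [[0,0,0],[0,0,0],0.5],
    [[0,0,0],[0,0,0],1],
    [[0,0,0],[0,0,0],1],
    [[0,0,0],[0,0,0],1],
    [[0,0,0.5],[0,0,0],1],
    [[0,0,1],[0,0,0],1],
    [[0,0,1],[0,0,0],1],
    [[0,0,1],[0,0,0],1],
    [[0,0,1],[0,0,0],1],
    [[0,0,1],[0,0,0],1],
    [[0,0,1],[0,0,0],1],
    [[0,0,1],[0,0,0],1],
  ],
)

```text
time: 22.52
tool_pos: [0.527, 0.3501, 0.2771]
orientation: [1.0, -0.024, 0.0, -0.0]
wrist_force: [0.9, 0.4, -0.2]
grip_width: 0.0879
grasp_force: 0.0
```

Call:
play_rows(
  increments=[
    [[-0.8,-0.6,0],[0,0,0],1],
    [[-0.8,-0.6,0],[0,0,0],1],
    [[-0.8,-0.6,0],[0,0,0],1],
    [[-0.8,-0.6,0],[0,0,0],1],
    [[-0.8,-0.6,0],[0,0,0],1],
    [[-0.8,-0.6,0],[0,0,0],1],
    [[0,0,0],[0,0,0],1],
  ],
)

```text
time: 23.4
tool_pos: [0.4065, 0.2595, 0.2764]
orientation: [1.0, -0.024, 0.001, -0.0]
wrist_force: [1.3, -0.2, -0.2]
grip_width: 0.0877
grasp_force: 0.0
```

Run:
```python
from s import *; from m import drawer
stop(); drawer("top",(240,360,140,230)); save(grab("side"),"end_side.png"); save(grab("top"),"end_top.png")
for n in("top","side"):
    f=grab(n);P=pts(f);P[f["z_map"]<=0]=9
    m=(((P[...,2]>.112)&(P[...,2]<.122)&(P[...,0]>.45)&(P[...,0]<.95)&(P[...,1]>.12)&(P[...,1]<.42))*255).astype(np.uint8)
    k,l,s,_=cv2.connectedComponentsWithStats(m)
    print([np.round(P[l==i].mean(0),3).tolist() for i in range(1,k) if s[i,4]>40])
```

```text
top z pct [0.11673906 0.11817978 0.11979596] mean [0.52656237 0.34559277 0.11615333] bar 24 [0.52582345 0.34917211 0.11848573] angle -165.43756237932834
side z pct [0.11680582 0.11791042 0.11931116] mean [0.52192194 0.35422718 0.11556273] bar 57 [0.52695606 0.34914821 0.11867974] angle -165.5682401416953
top paneltop ((0.6277492046356201, 0.04768559709191322), (0.01383871491998434, 0.2099040448665619), 4.182743549346924) 477 0.13209260130518152
 handle 234 [0.58737616 0.04668545 0.11052734] ((0.58990478515625, 0.04474928230047226), (0.02298012375831604, 0.11743049323558807), 0.19189269840717316)
 extr ((0.751181423664093, 0.05763780698180199), (0.2615283727645874, 0.2203567624092102), 4.170470237731934) 0.13954790018845098
 tubetop [0.7717994  0.01439724 0.25503468]
[[0.741, 0.26, 0.116], [0.662, 0.308, 0.116], [0.527, 0.349, 0.117]]
[[0.725, 0.163, 0.117], [0.74, 0.261, 0.115], [0.661, 0.309, 0.115], [0.524, 0.352, 0.117]]
```

View pics/end_side.png

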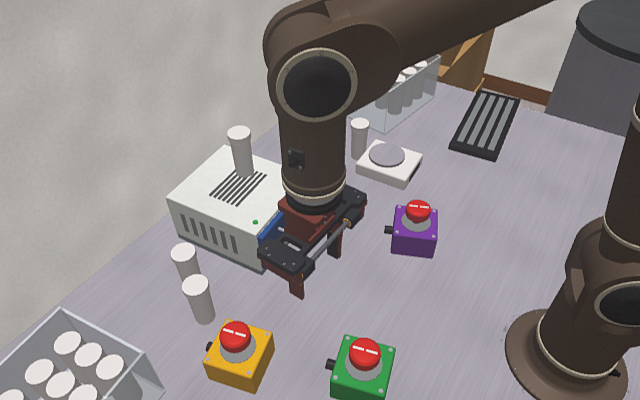

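The side view shows the yellow station's head up at (235,335), back at its rest angle. The drawer is shut, and the tubes at (183,262), (198,298) and (240,150) are where they started. The robot is clear of everything.

```bash
python3 -c "from workcell import job; print(job.finish_job())"
```

```text
the job is handed in; nothing more can be done
None
```

The job is done and handed in at about 23 s. The stop was pressed until it latched, the drawer was then pushed slowly past its detent to the hard stop, and the red head was turned clockwise and popped back up. The three tubes I measured did not move, and the arm never went near the two on the far side.

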